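# Shut the reloaded receipt printer

### The arm

A 6-joint arm with a two-finger parallel gripper is mounted at the origin on the work surface. World frame = base frame: x ahead of the robot, y to its left, z up, the work surface at z = 0. Lengths are in m, angles in rad, forces in N, time in s.
With the tool pointing down it reaches from about 0.275 to 0.975 m from the base axis. Payload 8.4 kg.
Tool frame: the origin (TCP) lies midway between the tips of the shut fingers; the grasp point (between the pads) lies r.grip_point_offset behind it (r.grip_point_offset is the distance from the TCP to the grasp point, in m); z points along the fingers, x is the direction in which the jaws open and shut, and the axes are right-handed (so a half turn about z gives the same grasp; the last joint's range is limited). The gripper opens to 92 mm and grips with 3 to 60 N. Pads are 20 mm wide; open, the fingers measure 128 mm over their backs; the gripper's body (75 mm by 189 mm) begins 69 mm behind the grasp point.
Start: joints at [-1.168, 0.353, 1.633, -0, 1.155, -0.002], TCP at [0.246, -0.574, 0.18] pointing down, gripper open.
Joint ranges: [-2.63, 2.63], [-0.92, 2.1], [0.06, 2.66], [-1.3, 4.44], [0, 2.69], [-3.02, 3.02]. Speed limits (rad/s): [2.22, 2.22, 2.79, 3.14, 3.14, 3.14].

### API

Orientations are given as a 3x3 rotation matrix whose columns are the frame's x, y, z axes.
In Python, from workcell import monitor, optics, ticket, r gives the robot as it stands.
- The arm moves only by the tool move_arm, never from a script. Its argument "targets" is a list of rows, each a list of 5 numbers: the opening, from 0 (shut) to 1 (fully open), then the shift along the world's x, y, z in m, then the turn about the world's z in rad. In form: [[claw, dx, dy, dz, twist], ...]. A call has exactly 5 rows; each row is the pose to reach, as a shift and turn from the pose commanded when the call began; what a row does not reach only later rows make up. A row lasts 1/12 s, in which the tool goes at most 41.7 mm and 7.16 degrees, less where a joint would pass 70% of its speed; a pose out of reach is approached as far as the arm can. A call with a gripper value outside its range is refused whole. The fingers move at their own pace and stop on an object; "force" is the grip in N (left out, the last holds). Time passes only in rows, so rows that repeat a pose let the fingers close, or fill a call up. It gives the time, the measured TCP pose, the force and the opening at its end, in the units of the state.
- monitor.get_state(): the state, without advancing time (a new reading comes with each control period).
- optics.get_image(name): name is "scene" or "top" or "wrist"; returns a dict with "color" (400x640x3 uint8, red, green, blue), "depth" (400x640 float32, m along the optical axis (not along the pixel's ray), 0 where there is no reading), "vfov" (degrees; the focal length in pixels is half the picture's height over the tangent of half this angle, whatever the lens; pixels are square), "cx", "cy" (the principal point, pixels), "R" (3x3) and "t" (3): a world point X has camera coordinates R X + t; the wrist camera has in their place "hand_eye" (4x4, takes a point from camera to tool coordinates, whose origin is the TCP and whose axes are the tool frame's). Camera axes: x right, y down, z forward; pixel columns grow to the right and rows downward; lengths in m; the calibration is good to about 2 mm. A picture is of the moment at which its call begins: read the wrist's pose just before it.
- ticket.finish_job(): hands the job in, once; it reports no verdict.
The state is a dict: "t": time; "qpos": joint angles; "qd": joint speeds; "effort": joint torques, N m; "position": TCP position; "eef_rot": TCP orientation; "force": force on the tool from outside, world axes, zero at the start; "ft_torque": the same for the moment, N m; "width": finger opening in m.
Only numpy, scipy, OpenCV 4.12 (cv2) and the standard library are available. Lean on these libraries where they do the work, as an engineer would, in place of code of your own. Each camera call takes 0.05 s, during which the arm holds its last target. There are 200 camera calls.

### The job

Two receipt printers stand open on the cash counter. One of them has had a fresh paper roll put in: push its heavy cover down until it is fully shut, lowering it slowly so that it does not slam. Leave the cover of the empty printer standing open just as it is.

Things in the scene. Friction and masses are not known exactly. Their poses are not given: they have to be found in the camera images.
- cover (a joint): Opening angle of the cover of the printer holding the white paper roll: 0 = shut (level, flush), 1.57 = upright; starts at 1.15 to 1.7, stop at 1.85. Stiff hinge: friction holds the cover wherever it is left, so push it all the way down (2 to 8 N near the free edge). Faster than 2 rad/s (0.3 m/s at the edge) in the last 20 degrees is a slam.
- cover_push (a point): Place to push on that cover: outer face (towards the robot when open, on top when shut), mid-width, 25 mm from the free edge, 120 mm from the hinge axis. x points from hinge to free edge, y along the hinge, z out of the outer face. The cover is a flat slab 145 long x 145 wide x 18 thick (mm), 0.6 kg; shut, this point lies 18 mm higher than cover_hinge.
- cover_hinge (a point): Middle of that cover's hinge axis, 107 to 135 mm above the counter (from here cover_push is 120 mm along x and 18 mm along z; same axes). The hinge is on the printer's side nearest the robot: the cover shuts by pushing it away from the robot and down. The printer is a fixed black box 190 deep x 145 wide x 123 high (mm) on a low steel riser.
- spare_cover_push (a point): The same place on the cover of the other printer, alike in every way but with an empty paper bay. Its cover also stands open and must stay so (20 mm at this point is too much). The two printers and a low charging dock (150 x 110 x 55 mm) with a card reader stand fixed in a row across the counter, about 0.28 m apart, in any order.

How it is judged:
By the outcome, as a careful person would: the job done as asked, in the order asked, and still so for the second after the job is handed in, with the robot touching nothing.
It also fails if it takes over 37 s, if anything falls off the work surface, if the arm or the gripper's body presses on something with over 40 N, if the wrist force passes 120 N, or if a joint passes its speed limit or range.

## Working session

There is one attempt and no reset: what is moved stays moved. The work goes in short steps, Python scripts to look and compute and a tool call to move; the robot and the scene stay as the last step left them, time stands still between calls to the robot, and variables do not carry over. Pictures are saved under pics/ and viewed, about 8 in all and at most 12, crops included, and the job is handed in when it is done.

Besides the shell and the picture viewer there is one more tool, called after "Request:" by a JSON object that holds its "op" and its "data", one argument or row to a line. move_arm: Moves the arm, as the interface text tells. Its arguments: {"type":"object","properties":{"targets":{"type":"array","items":{"type":"array","items":{"type":"number"}}},"force":{"type":"number"}},"required":["targets"]}

```bash
mkdir -p pics; ls; python3 - <<'E'
from workcell import monitor, optics, ticket, r
import cv2, numpy as np
s=monitor.get_state(); print(s['t'],s['position'],s['force'],s['width'],r.grip_point_offset)
for n in ("scene","top"):
    d=optics.get_image(n); np.savez(f"pics/{n}0.npz",**d)
    cv2.imwrite(f"pics/{n}0.png",d["color"][:,:,::-1]); print(n,d['vfov'],d['R'],d['t'],(d['depth']>0).mean())
E
```

```text
pics
0.0 [ 0.24593344 -0.57400268  0.17890371] [ 0.2175846  -0.84141441 -0.726397  ] 0.09148473533535328 0.0187
scene 57.80599263798411 [[-0.79230693  0.60981417 -0.01940125]
 [ 0.44511441  0.5559862  -0.70196333]
 [-0.41728035 -0.56480619 -0.71194879]] [ 0.43635647 -0.10295821  1.01834313] 0.99607421875
top 44.60135902861959 [[-0.00916712 -0.99970792  0.02236133]
 [-0.99729977  0.00751099 -0.07305306]
 [ 0.07286377 -0.02297063 -0.99707734]] [-0.02031445  0.57111639  1.13895586] 0.99605859375
```

View pics/scene0.png

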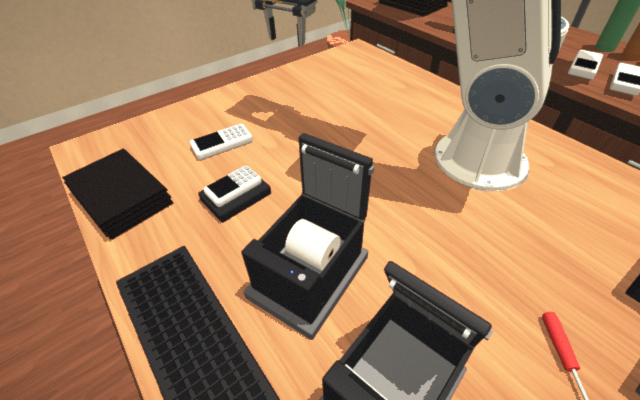

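View pics/top0.png

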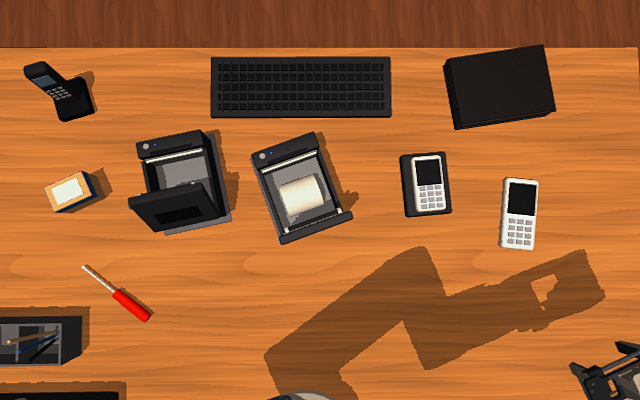

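The loaded printer is the middle one: the roll is at scene (315,243) and top (303,197), with its cover about upright at scene (335,175). The empty printer is to its left (+y), at top (178,180). Next I measure both covers from depth.

```bash
cat > h.py <<'E'
import numpy as np
def cloud(d,R=None,t=None):
    R=d['R'] if R is None else R; t=d['t'] if t is None else t
    h,w=d['depth'].shape; f=h/2/np.tan(np.radians(float(d['vfov']))/2)
    v,u=np.mgrid[:h,:w]; z=d['depth']
    P=np.stack([(u-d['cx'])/f*z,(v-d['cy'])/f*z,z],-1)
    return (P-t)@R
E
python3 - <<'E'
import numpy as np; from h import *
np.set_printoptions(precision=4,suppress=True)
T=cloud(np.load('pics/top0.npz')); S=cloud(np.load('pics/scene0.npz'))
p=lambda C,n,L:[print(n,(u,v),C[v,u]) for u,v in L]
p(T,'top',[(262,153),(315,135),(290,160),(282,240),(350,212),(316,227),(303,197),(265,235),(370,240),(220,215),(170,190),(200,215),(150,225),(140,148),(200,140)])
p(S,'scene',[(302,142),(335,148),(368,160),(365,205),(335,190),(305,190),(335,170),(255,250),(300,285),(310,330)])
# inner face plane of loaded cover
m=S[172:195,312:358].reshape(-1,3); c=m.mean(0); n=np.linalg.svd(m-c)[2]; print('plane',c,n[2],'rms',np.std((m-c)@n[2]))
# points above counter in the top view near the printer: rows of max height
R=T[120:255,245:360].reshape(-1,3); print('top z',np.percentile(R[:,2],[50,90,95,99]))
import cv2
for a,b,nm in ((245,360,'loaded'),(125,235,'spare')):
    R=T[120:255,a:b].reshape(-1,3)
    q=R[(R[:,2]>.115)]; 
    print(nm,len(q),cv2.minAreaRect(q[:,:2].astype('f4')),q[:,2].max())
    q=R[(R[:,2]>.20)]; print(len(q),q.mean(0) if len(q) else '',q.min(0),q.max(0))
E
```

```text
top (262, 153) [0.6639 0.0835 0.1497]
top (315, 135) [ 0.7029 -0.0297  0.1461]
top (290, 160) [0.6524 0.0246 0.1249]
top (282, 240) [0.4801 0.0371 0.2722]
top (350, 212) [ 0.5308 -0.0896  0.2734]
top (316, 227) [ 0.5035 -0.026   0.2742]
top (303, 197) [ 0.572  -0.003   0.1183]
top (265, 235) [ 0.4905  0.0888 -0.004 ]
top (370, 240) [ 0.4762 -0.164   0.0038]
top (220, 215) [0.5369 0.187  0.0574]
top (170, 190) [0.5773 0.2521 0.2419]
top (200, 215) [0.5331 0.2135 0.1498]
top (150, 225) [0.513  0.3164 0.1533]
top (140, 148) [0.6807 0.3494 0.124 ]
top (200, 140) [0.697  0.2195 0.127 ]
scene (302, 142) [ 0.5334 -0.0808  0.2648]
scene (335, 148) [ 0.5053 -0.0208  0.2739]
scene (368, 160) [0.4828 0.0385 0.2737]
scene (365, 205) [0.4872 0.045  0.1729]
scene (335, 190) [ 0.512  -0.0124  0.1829]
scene (305, 190) [ 0.5367 -0.0785  0.1474]
scene (335, 170) [ 0.5113 -0.0133  0.2319]
scene (255, 250) [ 0.6911 -0.0121  0.1463]
scene (300, 285) [0.6687 0.0932 0.146 ]
scene (310, 330) [0.6723 0.1156 0.0247]
plane [ 0.5141 -0.0123  0.202 ] [ 0.5369  0.5243 -0.6609] rms 0.011743231458550454
top z [0.0025 0.148  0.2694 0.2749]
loaded 3871 ((0.5913716554641724, 0.007381506264209747), (0.2066013216972351, 0.14880156517028809), 19.76991844177246) 1.1778031407482803
1148 [ 0.5059 -0.0223  0.3122] [ 0.4726 -0.0956  0.2549] [0.541  0.047  1.1778]
spare 4229 ((0.6074839234352112, 0.1794739067554474), (0.3665047883987427, 0.22567056119441986), 87.38312530517578) 1.1778031407482803
1673 [0.5595 0.2485 0.2655] [0.4864 0.0016 0.2001] [0.5964 0.335  1.1778]
```

```bash
python3 - <<'E'
import numpy as np; from h import *
from workcell import monitor
np.set_printoptions(precision=3,suppress=True)
print(monitor.get_state()['eef_rot'])
S=cloud(np.load('pics/scene0.npz')); T=cloud(np.load('pics/top0.npz'))
# yaw from top bar of cover: points z .262-.28
q=np.vstack([T[200:255,265:360].reshape(-1,3)]); q=q[(q[:,2]>.262)&(q[:,2]<.285)]
d=np.linalg.svd(q[:,:2]-q[:,:2].mean(0))[2][0]; d*=-np.sign(d[1]); a=np.array([-d[1],d[0]]); l=np.array([-a[1],a[0]])
print('yaw',np.degrees(np.arctan2(a[1],a[0])),'s',np.percentile(q[:,:2]@a,[1,50,99]),'l',np.percentile(q[:,:2]@l,[1,50,99]))
m=S[150:215,303:368].reshape(-1,3)
s,L,z=m[:,:2]@a,m[:,:2]@l,m[:,2]
k=(abs(s-.475)<.03)&(z>.13)
for z0 in np.arange(.14,.28,.015):
    j=k&(abs(z-z0)<.0075); 
    if j.sum(): print(round(z0,3),j.sum(),np.percentile(s[j],[10,50,90]),np.percentile(L[j],[1,99]))
E
```

```text
[[ 0.394 -0.919 -0.   ]
 [-0.919 -0.394  0.001]
 [-0.001 -0.    -1.   ]]
yaw 19.85698209784178 s [0.456 0.466 0.481] l [-0.265 -0.195 -0.125]
0.14 241 [0.477 0.478 0.479] [-0.262 -0.123]
0.155 344 [0.476 0.478 0.48 ] [-0.261 -0.123]
0.17 365 [0.477 0.478 0.48 ] [-0.26  -0.123]
0.185 372 [0.476 0.477 0.48 ] [-0.259 -0.123]
0.2 386 [0.476 0.477 0.48 ] [-0.258 -0.123]
0.215 403 [0.475 0.477 0.479] [-0.257 -0.124]
0.23 426 [0.475 0.476 0.478] [-0.255 -0.124]
0.245 261 [0.475 0.476 0.477] [-0.254 -0.124]
0.26 560 [0.474 0.48  0.484] [-0.245 -0.126]
0.275 290 [0.462 0.471 0.474] [-0.2   -0.127]
```

Request:
{"op": "move_arm", "data": {
  "targets": [
    [0,0,0,0.04,0],
    [0,0,0,0.08,0],
    [0,0.01,0.02,0.11,0],
    [0,0.02,0.05,0.13,0],
    [0,0.03,0.09,0.14,0]
  ]
}}

```text
t: 0.52
position: [0.2767, -0.4865, 0.3221]
eef_rot: [[0.392, -0.92, 0.002], [-0.92, -0.392, -0.004], [0.004, -0.0, -1.0]]
force: [0.2, 0.7, -0.3]
width: 0.0607
```

Request:
{"op": "move_arm", "data": {
  "targets": [
    [0,0.013,0.036,0,-0.056],
    [0,0.026,0.072,0,-0.056],
    [0,0.04,0.108,0,-0.056],
    [0,0.054,0.144,0,-0.056],
    [0,0.068,0.18,0,-0.056]
  ]
}}

```text
t: 0.93
position: [0.344, -0.3034, 0.3192]
eef_rot: [[0.341, -0.94, -0.0], [-0.94, -0.341, 0.0], [-0.0, 0.0, -1.0]]
force: [1.3, 0.4, -0.0]
width: 0.0275
```

Request:
{"op": "move_arm", "data": {
  "targets": [
    [0,0.014,0.036,0,0],
    [0,0.028,0.072,0,0],
    [0,0.042,0.108,0,0],
    [0,0.056,0.144,0,0],
    [0,0.07,0.18,0,0]
  ]
}}

```text
t: 1.35
position: [0.414, -0.1233, 0.3194]
eef_rot: [[0.342, -0.94, 0.0], [-0.94, -0.342, -0.0], [0.0, -0.0, -1.0]]
force: [1.2, -0.4, -0.4]
width: 0.0004
```

Request:
{"op": "move_arm", "data": {
  "targets": [
    [0,0.014,0.036,0,0],
    [0,0.028,0.065,0,0],
    [0,0.037,0.081,-0.01,0],
    [0,0.037,0.081,-0.03,0],
    [0,0.037,0.081,-0.04,0]
  ]
}}

```text
t: 1.77
position: [0.4504, -0.043, 0.2775]
eef_rot: [[0.344, -0.939, -0.002], [-0.939, -0.344, 0.0], [-0.001, 0.002, -1.0]]
force: [-1.0, -0.3, -0.5]
width: 0.0007
```

```bash
python3 - <<'E'
from workcell import monitor, optics
import cv2, numpy as np
s=monitor.get_state(); print(s['t'],s['position'],s['force'])
d=[optics.get_image(n)['color'][:,:,::-1] for n in ("scene","top")]
cv2.imwrite("pics/c1.png",np.hstack([d[0][60:340,180:560],d[1][80:360,120:500]]))
E
```

```text
1.7667 [ 0.4504177  -0.04299416  0.27754345] [-0.97010398 -0.31461237 -0.518268  ]
```

View pics/c1.png

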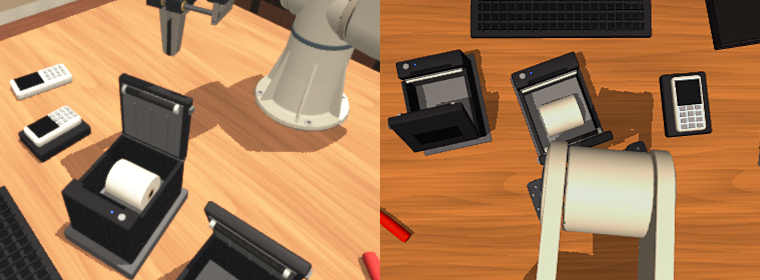

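Request:
{"op": "move_arm", "data": {
  "targets": [
    [0,0,0,-0.015,0],
    [0,0,0,-0.031,0],
    [0,0.015,0.005,-0.031,0],
    [0,0.028,0.01,-0.031,0],
    [0,0.038,0.014,-0.031,0]
  ]
}}

```text
t: 2.28
position: [0.4905, -0.0305, 0.2493]
eef_rot: [[0.341, -0.94, 0.001], [-0.94, -0.341, -0.0], [0.001, -0.001, -1.0]]
force: [-0.4, 0.2, 0.5]
width: 0.0006
```

Request:
{"op": "move_arm", "data": {
  "targets": [
    [0,0.01,0.0035,0,0],
    [0,0.02,0.007,0,0],
    [0,0.029,0.0105,0,0],
    [0,0.035,0.0125,-0.001,0],
    [0,0.039,0.014,-0.001,0]
  ]
}}

```text
t: 2.7
position: [0.5287, -0.0159, 0.2472]
eef_rot: [[0.342, -0.94, -0.0], [-0.94, -0.342, -0.0], [-0.0, 0.0, -1.0]]
force: [-0.2, -0.4, -0.2]
width: 0.0008
```

```bash
python3 - <<'E'
from workcell import monitor, optics
import cv2, numpy as np
s=monitor.get_state(); print(s['t'],s['position'],s['force'])
d=[optics.get_image(n)['color'][:,:,::-1] for n in ("scene","wrist")]
cv2.imwrite("pics/c2.png",np.hstack([d[0][40:360,190:510],d[1][40:360,120:560]]))
E
```

```text
2.7 [ 0.52872328 -0.01587193  0.24721182] [-0.23619196 -0.35641375 -0.21202719]
```

View pics/c2.png

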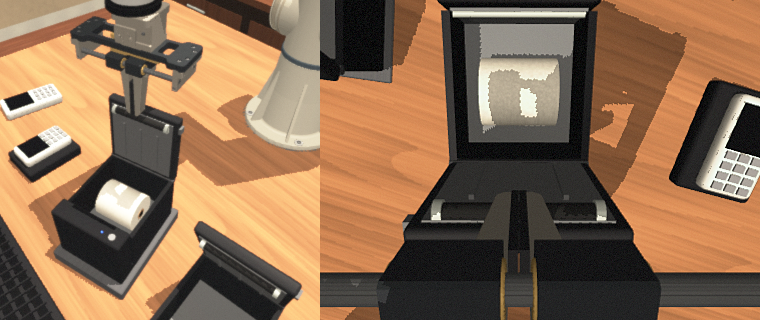

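```bash
python3 - <<'E'
from workcell import monitor, optics
from h import *
import cv2
np.set_printoptions(precision=3,suppress=True)
d=optics.get_image("scene"); S=cloud(d); a=np.array([.94,.34]); l=np.array([-.34,.94])
for u in (310,322,330,345,360):
  print(u,[tuple(np.round([v,S[v,u,:2]@a,S[v,u,:2]@l,S[v,u,2]],3)) for v in range(125,200,6)])
cv2.imwrite("pics/c3.png",cv2.resize(d['color'][100:240,270:400,::-1],None,fx=4,fy=4))
E
```

```text
310 [(np.float64(125.0), np.float64(0.107), np.float64(-0.504), np.float64(-0.001)), (np.float64(131.0), np.float64(0.132), np.float64(-0.487), np.float64(-0.003)), (np.float64(137.0), np.float64(0.464), np.float64(-0.246), np.float64(0.274)), (np.float64(143.0), np.float64(0.473), np.float64(-0.24), np.float64(0.269)), (np.float64(149.0), np.float64(0.479), np.float64(-0.236), np.float64(0.261)), (np.float64(155.0), np.float64(0.476), np.float64(-0.24), np.float64(0.243)), (np.float64(161.0), np.float64(0.476), np.float64(-0.241), np.float64(0.229)), (np.float64(167.0), np.float64(0.477), np.float64(-0.241), np.float64(0.215)), (np.float64(173.0), np.float64(0.477), np.float64(-0.242), np.float64(0.2)), (np.float64(179.0), np.float64(0.476), np.float64(-0.243), np.float64(0.183)), (np.float64(185.0), np.float64(0.477), np.float64(-0.243), np.float64(0.167)), (np.float64(191.0), np.float64(0.478), np.float64(-0.244), np.float64(0.151)), (np.float64(197.0), np.float64(0.476), np.float64(-0.246), np.float64(0.131))]
322 [(np.float64(125.0), np.float64(0.502), np.float64(-0.194), np.flo
[... 3345 characters left out ...]
4(149.0), np.float64(0.136), np.float64(-0.308), np.float64(0.001)), (np.float64(155.0), np.float64(0.462), np.float64(-0.146), np.float64(0.273)), (np.float64(161.0), np.float64(0.473), np.float64(-0.139), np.float64(0.271)), (np.float64(167.0), np.float64(0.476), np.float64(-0.137), np.float64(0.261)), (np.float64(173.0), np.float64(0.476), np.float64(-0.137), np.float64(0.248)), (np.float64(179.0), np.float64(0.475), np.float64(-0.136), np.float64(0.234)), (np.float64(185.0), np.float64(0.478), np.float64(-0.134), np.float64(0.222)), (np.float64(191.0), np.float64(0.476), np.float64(-0.134), np.float64(0.206)), (np.float64(197.0), np.float64(0.476), np.float64(-0.134), np.float64(0.191))]
```

View pics/c3.png

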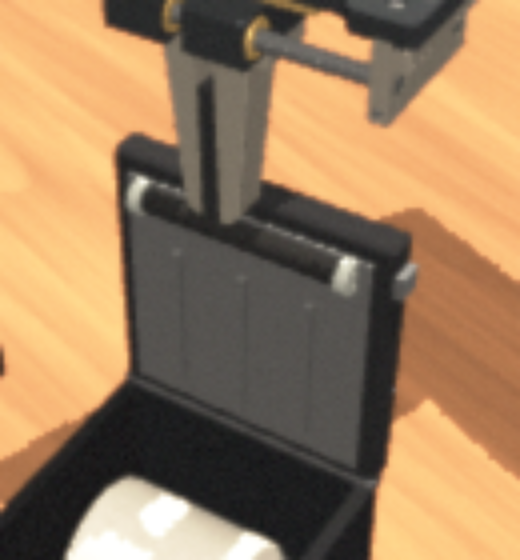

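The cover hasn't moved. The fingertip at scene (322,152) appears at z≈0.29 in the depth data, about 40 mm higher than the reported TCP, so it passed over the cover edge. I'll check this against the start picture and another view before moving.

```bash
python3 - <<'E'
from workcell import monitor, optics
from h import *
np.set_printoptions(precision=4,suppress=True)
st=monitor.get_state(); p,Rt=np.array(st['position']),np.array(st['eef_rot']); print(p,st['qpos'],st['width'])
S0=cloud(np.load('pics/scene0.npz'))
q=S0[0:60,240:330].reshape(-1,3); q=q[(q[:,2]>.05)&(q[:,2]<.6)]
k=(np.linalg.norm(q[:,:2]-[.246,-.574],axis=1)<.09); print('start z of finger pts',np.sort(q[k][:,2])[:12])
S=cloud(optics.get_image("scene"))
q=S[100:160,312:340].reshape(-1,3); e=(q-p)@Rt
k=(abs(e[:,1])<.03)&(abs(e[:,0])<.03)&(q[:,2]>.276); j=np.argsort(q[k][:,2])[:12]; print('scene: tip pts in tool frame',e[k][j])
d=optics.get_image("wrist"); H=np.array(d['hand_eye']); print(H,d['vfov'])
W=cloud(d,np.eye(3),np.zeros(3))@H[:3,:3].T+H[:3,3]   # tool coords
ok=d['depth']>0
k=ok&(abs(W[...,0])<.03)&(abs(W[...,1])<.02)&(W[...,2]>-.1)
for z in np.arange(-.1,.03,.01):
    m=k&(abs(W[...,2]-z)<.005); print('wrist tool z',round(z,3),m.sum(),np.median(W[m],0) if m.any() else '')
X=W@Rt.T+p
for v,u in [(60,240),(60,340),(280,225),(195,420)]: print('wrist px',(u,v),X[v,u])
E
```

```text
[ 0.5279 -0.0161  0.2472] [-0.0333  0.1402  1.7592 -0.0001  1.2428  1.1884] 0.0004377849043689412
start z of finger pts [0.2116 0.2134 0.2135 0.2138 0.214  0.2146 0.2148 0.215  0.2153 0.2159
 0.2161 0.2165]
scene: tip pts in tool frame [[-0.0026 -0.0079 -0.0344]
 [ 0.0083 -0.0094 -0.0351]
 [-0.0074 -0.0093 -0.0352]
 [ 0.0011 -0.0114 -0.0352]
 [ 0.0034 -0.0108 -0.0359]
 [-0.0065 -0.011  -0.036 ]
 [-0.0011 -0.0116 -0.0363]
 [-0.0025 -0.0108 -0.0363]
 [ 0.0014 -0.0108 -0.0367]
 [-0.0058 -0.0098 -0.037 ]
 [ 0.0126 -0.0088 -0.0372]
 [ 0.0052 -0.0109 -0.0374]]
[[ 1.     -0.0007 -0.0005 -0.0008]
 [ 0.0008  0.9647  0.2635 -0.0744]
 [ 0.0003 -0.2635  0.9647 -0.2052]
 [ 0.      0.      0.      1.    ]] 63.88321752366818
wrist tool z -0.1 573 [-0.0014 -0.0071 -0.0979]
wrist tool z -0.09 779 [-0.001  -0.0106 -0.089 ]
wrist tool z -0.08 833 [-0.0006 -0.0104 -0.0806]
wrist tool z -0.07 600 [-0.0006 -0.0102 -0.0702]
wrist tool z -0.06 468 [-0.001  -0.01   -0.0604]
wrist tool z -0.05 371 [-0.0005 -0.0098 -0.0504]
wrist tool z -0.04 270 [-0.0008 -0.0097 -0.0406]
wrist tool z -0.03 74 [ 0.0236  0.0188 -0.0261]
wrist tool z -0.02 356 [ 0.022   0.0168 -0.0174]
wrist tool z -0.01 498 [ 0.0183  0.0089 -0.0133]
wrist tool z -0.0 0 
wrist tool z 0.01 54 [-0.0191  0.0148  0.0132]
wrist tool z 0.02 196 [0.008  0.0147 0.0203]
wrist px (240, 60) [0.6241 0.1287 0.0001]
wrist px (340, 60) [0.6591 0.0065 0.0609]
wrist px (225, 280) [0.5492 0.0186 0.3767]
wrist px (420, 195) [ 0.5385 -0.1686  0.0005]
```

Both cameras agree, and so does the start picture: the true fingertips are about 34 mm above the reported TCP, so I'll command z 34 mm lower. First I back out over the edge and lower behind the cover.

Request:
{"op": "move_arm", "data": {
  "targets": [
    [0,0,0,0.015,0],
    [0,-0.025,-0.009,0.015,0],
    [0,-0.055,-0.02,0.015,0],
    [0,-0.082,-0.03,0.01,0],
    [0,-0.082,-0.03,-0.005,0]
  ]
}}

```text
t: 3.37
position: [0.4427, -0.0474, 0.2438]
eef_rot: [[0.341, -0.94, 0.001], [-0.94, -0.341, -0.001], [0.001, -0.001, -1.0]]
force: [0.2, 0.3, 0.1]
width: 0.0007
```

Request:
{"op": "move_arm", "data": {
  "targets": [
    [0,0,0,-0.025,0],
    [0,0.007,0.0025,-0.029,0],
    [0,0.018,0.0065,-0.029,0],
    [0,0.029,0.0105,-0.029,0],
    [0,0.037,0.0135,-0.029,0]
  ]
}}

```text
t: 3.78
position: [0.4856, -0.0322, 0.2146]
eef_rot: [[0.342, -0.94, 0.002], [-0.94, -0.342, -0.0], [0.001, -0.002, -1.0]]
force: [-7.7, -3.6, 5.5]
width: 0.0006
```

Request:
{"op": "move_arm", "data": {
  "targets": [
    [0,0.006,0.002,0,0],
    [0,0.012,0.0045,0,0],
    [0,0.018,0.0065,0,0],
    [0,0.024,0.0085,0,0],
    [0,0.03,0.011,0,0]
  ]
}}

```text
t: 4.2
position: [0.5134, -0.0216, 0.2139]
eef_rot: [[0.342, -0.94, -0.001], [-0.94, -0.342, -0.001], [0.0, 0.001, -1.0]]
force: [-3.8, -2.8, 1.8]
width: 0.0005
```

Request:
{"op": "move_arm", "data": {
  "targets": [
    [0,0.01,0.004,0,0],
    [0,0.02,0.007,-0.001,0],
    [0,0.03,0.011,-0.004,0],
    [0,0.039,0.014,-0.008,0],
    [0,0.048,0.017,-0.012,0]
  ]
}}

```text
t: 4.62
position: [0.5618, -0.0041, 0.2008]
eef_rot: [[0.342, -0.94, -0.0], [-0.94, -0.342, 0.0], [-0.0, 0.0, -1.0]]
force: [-3.9, -0.7, -0.5]
width: 0.0005
```

Request:
{"op": "move_arm", "data": {
  "targets": [
    [0,0.007,0.0025,-0.004,0],
    [0,0.0135,0.005,-0.009,0],
    [0,0.0195,0.007,-0.0145,0],
    [0,0.0255,0.009,-0.02,0],
    [0,0.031,0.011,-0.026,0]
  ]
}}

```text
t: 5.03
position: [0.5927, 0.0066, 0.175]
eef_rot: [[0.342, -0.94, 0.0], [-0.94, -0.342, 0.0], [-0.0, -0.001, -1.0]]
force: [-2.6, -0.4, 0.9]
width: -0.0001
```

```bash
python3 - <<'E'
from workcell import monitor, optics
import cv2, numpy as np
s=monitor.get_state(); print(s['t'],s['position'],s['force'])
d=optics.get_image("scene")['color'][:,:,::-1]
cv2.imwrite("pics/c4.png",cv2.resize(d[80:340,210:470],None,fx=2,fy=2))
E
```

```text
5.0333 [0.59273089 0.0066396  0.17496878] [-2.56017065 -0.44460878  0.92576329]
```

View pics/c4.png

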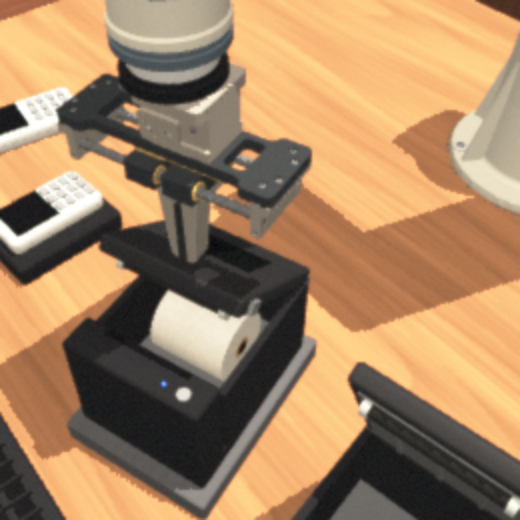

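Request:
{"op": "move_arm", "data": {
  "targets": [
    [0,0.004,0.0015,-0.005,0],
    [0,0.0075,0.0025,-0.01,0],
    [0,0.01,0.0035,-0.0145,0],
    [0,0.013,0.0045,-0.019,0],
    [0,0.015,0.0055,-0.0225,0]
  ]
}}

```text
t: 5.5
position: [0.6073, 0.0118, 0.1525]
eef_rot: [[0.342, -0.94, 0.0], [-0.94, -0.342, -0.0], [0.0, -0.0, -1.0]]
force: [-1.6, 0.4, 0.7]
width: 0.0003
```

Request:
{"op": "move_arm", "data": {
  "targets": [
    [0,0.002,0.0005,-0.004,0],
    [0,0.0035,0.0015,-0.0075,0],
    [0,0.005,0.002,-0.0115,0],
    [0,0.0065,0.0025,-0.0155,0],
    [0,0.008,0.003,-0.0195,0]
  ]
}}

```text
t: 5.92
position: [0.6152, 0.0147, 0.1331]
eef_rot: [[0.342, -0.94, 0.0], [-0.94, -0.342, -0.0], [0.0, -0.0, -1.0]]
force: [-1.3, -0.4, 1.4]
width: 0.0005
```

Request:
{"op": "move_arm", "data": {
  "targets": [
    [0,0.001,0.0005,-0.004,0],
    [0,0.002,0.001,-0.008,0],
    [0,0.003,0.001,-0.012,0],
    [0,0.004,0.0015,-0.016,0],
    [0,0.0045,0.0015,-0.019,0]
  ]
}}

```text
t: 6.33
position: [0.6196, 0.0165, 0.1139]
eef_rot: [[0.342, -0.94, -0.0], [-0.94, -0.342, 0.0], [-0.0, -0.0, -1.0]]
force: [-0.4, 1.1, 1.2]
width: 0.0006
```

Request:
{"op": "move_arm", "data": {
  "targets": [
    [0,0,0,-0.001,0],
    [0,0,0,-0.0015,0],
    [0,0,0,-0.002,0],
    [0,0,0,-0.0025,0],
    [0,0,0,-0.003,0]
  ]
}}

```text
t: 6.75
position: [0.6197, 0.0165, 0.1127]
eef_rot: [[0.342, -0.94, 0.001], [-0.94, -0.342, 0.0], [-0.0, -0.001, -1.0]]
force: [-4.3, 1.0, 15.4]
width: 0.0008
```

Request:
{"op": "move_arm", "data": {
  "targets": [
    [0,0,0,-0.0005,0],
    [0,0,0,-0.0005,0],
    [0,0,0,0.01,0],
    [0,0,0,0.03,0],
    [0,0,0,0.06,0]
  ]
}}

```text
t: 7.17
position: [0.6175, 0.0161, 0.17]
eef_rot: [[0.342, -0.94, -0.005], [-0.94, -0.342, -0.0], [-0.001, 0.004, -1.0]]
force: [-0.2, -0.3, 0.2]
width: 0.0003
```

Request:
{"op": "move_arm", "data": {
  "targets": [
    [0,-0.02,-0.02,0.03,0],
    [0,-0.05,-0.05,0.04,0],
    [0,-0.08,-0.08,0.04,0],
    [0,-0.1,-0.1,0.04,0],
    [0,-0.12,-0.12,0.04,0]
  ]
}}

```text
t: 7.58
position: [0.4979, -0.105, 0.2121]
eef_rot: [[0.342, -0.94, 0.001], [-0.94, -0.342, -0.001], [0.001, -0.0, -1.0]]
force: [0.3, -0.7, -0.1]
width: 0.0003
```

```bash
python3 - <<'E'
from workcell import monitor, optics
from h import *
import cv2
np.set_printoptions(precision=4,suppress=True)
s=monitor.get_state(); print(s['t'],s['position'],s['force'])
a=np.array([.94,.34]); l=np.array([-.34,.94])
d=optics.get_image("scene"); S=cloud(d); A,L,Z=S[...,:2]@a,S[...,:2]@l,S[...,2]
for s0 in np.arange(.47,.67,.02):
    k=(abs(A-s0)<.01)&(abs(L+.194)<.06)&(Z>.02)&(Z<.19); print(round(s0,2),k.sum(),np.percentile(Z[k],[5,50,95]) if k.any() else '')
S0=cloud(np.load('pics/scene0.npz')); k=np.s_[270:340,385:485]
print('spare dz-depth change mm',np.percentile(np.linalg.norm(S[k]-S0[k],axis=-1)*1000,[50,90,99]))
cv2.imwrite("pics/c5.png",cv2.resize(d['color'][100:,220:500,::-1],None,fx=1.9,fy=1.9))
E
```

```text
7.5833 [ 0.4979 -0.105   0.2121] [ 0.2655 -0.7027 -0.142 ]
0.47 28 [0.1452 0.146  0.147 ]
0.49 448 [0.1456 0.147  0.1485]
0.51 484 [0.1457 0.1471 0.1487]
0.53 524 [0.1459 0.1474 0.1489]
0.55 541 [0.1459 0.1474 0.1491]
0.57 580 [0.1456 0.147  0.1484]
0.59 602 [0.1457 0.147  0.1485]
0.61 660 [0.1454 0.1469 0.1484]
0.63 656 [0.1397 0.1468 0.1488]
0.65 739 [0.1454 0.147  0.1489]
0.67 2237 [0.0227 0.0746 0.1432]
spare dz-depth change mm [1.1082 2.7411 5.5171]
```

View pics/c5.png

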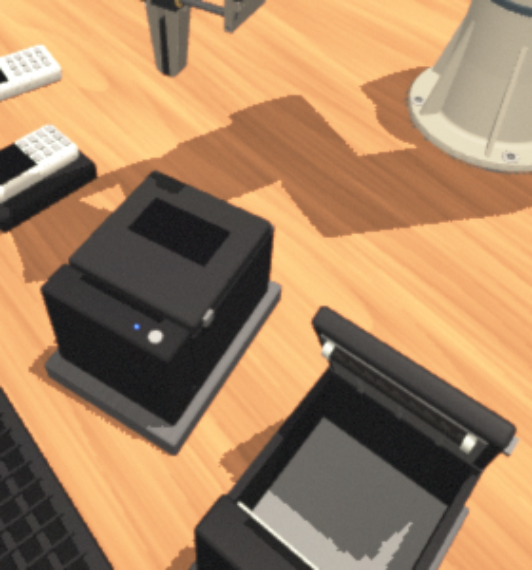

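The cover is level and flush, at 0.147 m along its whole length. The spare cover is unmoved and the arm is clear, so I'm handing in.

```bash
python3 -c "
from workcell import ticket; print(ticket.finish_job())"
```

```text
the job is handed in; nothing more can be done
None
```

The cover of the printer holding the paper roll is fully shut, and I handed the job in at about 7.6 s of the 37 s allowed. I pushed with shut fingers along the hinge arc, at about 0.4 rad/s over the last 20 degrees. I pressed until the cover met its stop at about 15 N, the highest force I saw at the end of any move, then backed the arm clear.

**Last checks:**
- **Shut cover:** it lies level and flush, with its top at 0.145–0.149 m from hinge to free edge. The expected height was 0.147 m.
- **Empty printer:** its cover still stands open. The depth change there was about 1 mm (median), which is within the camera noise.
- **Arm:** it touches nothing, with the force reading near zero.

**One disagreement:** the real fingertips sit about 34 mm higher than the reported TCP, as the scene camera showed at the start and both the scene and wrist cameras showed later. Because of this my first push passed over the cover's edge without moving it. I then backed out, lowered the commanded height by that amount and repeated the push.

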